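Set up the counter chalkboard

TASK

Take the larger chalk panel out of the rack and set it gently on the counter stand, centred, long edge down, its foot behind the front lip and leaning back at rest on the steel bar. Then press the fat chalk marker down into the stand's clip until it is fully home in both forks and the sprung jaw has closed over it. Leave the small panel in the rack and do not disturb the bell, the bottle or the mug.

Things in the scene. Friction and masses are not known exactly. Their poses are not given: they have to be found in the camera images.
- panel: the larger of the two chalk panels: dark writing slab in a wooden frame, one rigid flat slab 12 mm thick (x), 170 mm wide (y), 150 mm high (z), about 0.22 kg. Origin: centre of its bottom edge face; z points up the slab to its top edge. Starts upright on its 170 mm edge in one of the rack's two slots, its top edge free; fingers can straddle the top edge from above
- panel_top (a point): centre of the panel's top edge face, 150 mm up the slab from panel
- small_panel: the smaller chalk panel, same look, 12 x 120 x 105 mm (thickness x, width y, height z), origin at the centre of its bottom edge face; stands in the rack's other slot and must stay there
- rack: wooden rack fixed to the counter, base 150 (x) x 170 (y) x 8 mm. Origin: centre of the underside. Two slots run along its y, centred at x = -40 and +40 mm; each has 8 mm floor height, walls up to 48 mm above the counter, and is 14.5 mm wide, open at both ends
- stand: counter stand, fixed to the counter. Wooden base board 12 mm thick, x -85 to +65 mm, y -205 to +105 mm. Origin: on the counter, under the middle of the panel's place. +x is its front (customers' side, away from the robot). The panel's place lies between the front lip (see foot_line) and the back bar (see back_bar); the marker clip stands on the base's -y end (see clip_seat)
- foot_line (a point): point on top of the base board (12 mm above the counter) at the rear face of the front lip, mid width; 40 mm in front of the stand's origin; axes as the stand's. The lip is 10 mm thick, 180 mm long (y), its top 26 mm above the counter. The panel's foot goes just behind it (-x side)
- back_bar (a point): middle of the axis of the round steel back bar: along y, 12 mm diameter, y +-80 mm, at stand x = -11.5 mm, 95 mm above the counter, on two posts at y = +-70 mm (behind the panel). With its foot against the lip and its back on the bar the panel leans back about 0.38 rad, its top towards the stand's -x; axes as the stand's
- marker: fat chalk marker, a plain cylinder 18 mm in diameter and 150 mm long, white barrel and black cap, about 45 g. Origin: its centre, on its axis; x lies along it (it may have rolled about x). Starts lying level on its rest, axis 25 mm above the counter; either way round is good in the clip
- pen_rest: low white rest fixed to the counter, 130 (x) x 50 (y) mm, base 6 mm thick, carrying the marker along its x on two cradles at x = +-48 mm (each 12 mm long, up to 23 mm high, 34 mm wide); between the cradles the marker is free for fingers. Origin: centre of the underside
- clip_seat (a point): the marker's centre when fully home: stand x = 0, y = -165 mm, 55 mm above the counter; axes as the stand's; the marker lies along x. Two forks, 10 mm thick, at x = +-38 mm (66 mm free between them for fingers, above a hinge bar that reaches 29 mm). Each has a floor at 46 mm, a fixed prong on the +y side (inner face 10 mm from the seat, rounded top at 81 mm) and a jaw tongue on the -y side
- clip_mouth (a point): 21 mm above clip_seat: the marker's axis is here just before it touches the jaw. Enter straight down with the marker level and along the stand's x. It first touches the round noses of the two tongues (tops 71 mm above the counter), pushes the jaw aside, then drops under them onto the fork floors; this takes about 5 to 10 N down
- jaw (a joint): angle of the clip's sprung slick plastic jaw (two tongues, one per fork, moving together; their noses leave a 16 mm gap to the fixed prongs) about a hinge along the stand's x: 0 = closed, up to 0.5 rad = swung out to -y. The passing marker pushes it to about 0.06 rad; a spring (2 N m/rad, preload 0.25 N m, noses 41 mm above the hinge) shuts it
- bell: bystander: counter bell, dome 84 mm across and 56 mm high, origin under its centre
- sanitiser: bystander: clear bottle 64 mm across and 160 mm high, origin under its centre
- mug: bystander: white mug 80 mm across and 90 mm high, handle at its +y, origin under its centre
Not all that is in view belongs to the job. Several things have the shape of the marker; the one meant has the colours described above.

How it is judged:
By the outcome, as a careful person would: the job done as asked, in the order asked, and still so for the second after the job is handed in, with the robot touching nothing.
It also fails if it takes over 64 s, if anything falls off the work surface, if the arm or the gripper's body presses on something with over 40 N, if the wrist force passes 120 N, or if a joint passes its speed limit or range.

ROBOT

A 6-joint arm with a two-finger parallel gripper is mounted at the origin on the work surface. World frame = base frame: x ahead of the robot, y to its left, z up, the work surface at z = 0. Lengths are in m, angles in rad, forces in N, time in s.
With the tool pointing down it reaches from about 0.375 to 0.9 m from the base axis. Payload 3.1 kg.
Tool frame: the origin (TCP) lies midway between the tips of the shut fingers; the grasp point (between the pads) lies 19 mm behind it; z points along the fingers, y is the line along which they close (so a half turn about z gives the same grasp; the last joint's range is limited). The gripper opens to 87 mm and grips with 3 to 60 N. Pads are 19 mm wide; open, the fingers measure 117 mm over their backs; the gripper's body (75 mm by 190 mm) begins 51 mm behind the grasp point.
Start: joints at [-1.49, 0.527, 1.433, -0, 1.181, -0.178], TCP at [0.16, -0.604, 0.223] pointing down, gripper open.
Joint ranges: [-3.08, 3.08], [-0.75, 2.2], [0.22, 2.44], [-1.43, 4.57], [0, 2.65], [-2.85, 2.85]. Speed limits (rad/s): [2.79, 2.79, 3.14, 3.14, 3.14, 3.14].

INTERFACE

Orientations are given as a unit quaternion [x, y, z, w].
In Python, from rig import robot gives the robot as it stands. The module is installed in compiled form; this text tells all that it offers.
- The arm moves only by the tool play_rows, never from a script. Its arguments are lists of equal length, an entry for each row: "gripper": the closure, from -1 (fully open) to 1 (shut); "delta_pos": the shift along the tool's x, y, z in cm, a list of three; "turn": the turn, a rotation vector about the tool's x, y, z in rad, a list of three. A call has 1 to 12 rows; each row is the pose to reach, as a shift and turn from the pose commanded when the call began, along the tool's axes at that moment; what a row does not reach only later rows make up. A row lasts 1/8 s, in which the tool goes at most 62.5 mm and 10.7 degrees, less where a joint would pass 70% of its speed; a pose out of reach is approached as far as the arm can. A call with a gripper value outside its range is refused whole. The fingers move at their own pace and stop on an object; "squeeze" is the grip in N (left out, the last holds). Time passes only in rows, so rows that repeat a pose let the fingers close. It gives the time, the measured TCP pose, the force, the opening and the grip force at its end, in the units of the state.
- robot.get_obs(): the state, without advancing time (a new reading comes with each control period).
- robot.camera(name): name is "side" or "top" or "wrist"; returns a dict with "color" (400x640x3 uint8, red, green, blue), "vfov" (degrees; the focal length in pixels is half the picture's height over the tangent of half this angle, whatever the lens; pixels are square), "cx", "cy" (the principal point, pixels), "R" (3x3) and "t" (3): a world point X has camera coordinates R X + t. Camera axes: x right, y down, z forward; pixel columns grow to the right and rows downward; lengths in m; the calibration is good to about 2 mm. A picture is of the moment at which its call begins. There is no depth.
- robot.hand_in(): hands the job in; it is judged then, once.
The state is a dict: "time": time; "q": joint angles; "joint_velocities": joint speeds; "joint_torque": joint torques, N m; "position": TCP position; "tool_rot": TCP orientation; "ft_force": force on the tool from outside, world axes, zero at the start; "moment": the same for the moment, N m; "grip_width": finger opening in m; "grip_force": force on a finger pad.
Only numpy, scipy, OpenCV 4.12 (cv2) and the standard library are available. Lean on these libraries where they do the work, as an engineer would, in place of code of your own. Each camera call takes 0.05 s, during which the arm holds its last target. There are 200 camera calls.

## Working session

There is one attempt and no reset: what is moved stays moved. The work goes in short steps, Python scripts to look and compute and a tool call to move; the robot and the scene stay as the last step left them, time stands still between calls to the robot, and variables do not carry over. Pictures are saved under pics/ and viewed, at most 10 in all, crops included, and the job is handed in when it is done.

Besides the shell and the picture viewer there is one more tool, called after "Request:" by a JSON object that holds its "fn" and its "kwargs". play_rows: Moves the arm, as the interface text tells. Its arguments: {"type":"object","properties":{"gripper":{"type":"array","items":{"type":"number"}},"delta_pos":{"type":"array","items":{"type":"array","items":{"type":"number"}}},"turn":{"type":"array","items":{"type":"array","items":{"type":"number"}}},"squeeze":{"type":"number"}},"required":["gripper","delta_pos","turn"]}

```bash
mkdir -p pics; cat > h.py <<'E'
import numpy as np, cv2, json
from rig import robot
def snap(n,f):
    c=robot.camera(n); cv2.imwrite(f'pics/{f}.png',c['color'][:,:,::-1])
    json.dump({k:(np.array(v).tolist()) for k,v in c.items() if k!='color'},open(f'pics/{f}.json','w')); return c
def ray(f,u,v):
    c=json.load(open(f'pics/{f}.json')); F=200/np.tan(np.radians(c['vfov'])/2)
    R=np.array(c['R']);t=np.array(c['t']); return -R.T@t, R.T@np.array([(u-c['cx'])/F,(v-c['cy'])/F,1])
def at(f,u,v,z):
    o,d=ray(f,u,v); return o+d*(z-o[2])/d[2]
def proj(f,X):
    c=json.load(open(f'pics/{f}.json')); F=200/np.tan(np.radians(c['vfov'])/2)
    p=np.array(X)@np.array(c['R']).T+np.array(c['t']); return np.c_[p[:,0]/p[:,2]*F+c['cx'],p[:,1]/p[:,2]*F+c['cy']]
E
python3 - <<'E'
from h import *
a=snap('top','t0');b=snap('side','s0')
for c in(a,b): print({k:np.round(v,3) if k!='color' else 0 for k,v in c.items()})
for f in('t0','s0'):
    i=cv2.imread(f'pics/{f}.png');cv2.imwrite(f'pics/{f}b.png',cv2.resize(i,(800,500),interpolation=cv2.INTER_CUBIC))
print(robot.get_obs())
E
```

```text
{'color': 0, 'vfov': np.float64(44.244), 'cx': np.float64(317.886), 'cy': np.float64(189.625), 'R': array([[ 0.011, -1.   ,  0.022],
       [-0.995, -0.013, -0.103],
       [ 0.104, -0.02 , -0.994]]), 't': array([-0.116,  0.556,  1.326])}
{'color': 0, 'vfov': np.float64(46.612), 'cx': np.float64(321.447), 'cy': np.float64(198.206), 'R': array([[-0.741, -0.672, -0.001],
       [-0.499,  0.55 , -0.67 ],
       [ 0.451, -0.496, -0.742]]), 't': array([0.349, 0.403, 1.023])}
{'time': 0.1, 'q': array([-1.49050326e+00,  5.28409109e-01,  1.43375127e+00, -4.61485989e-05,
        1.18140622e+00, -1.78486164e-01]), 'joint_velocities': array([-0.00075289, -0.00288984, -0.00439731, -0.00040006,  0.0001477 ,
       -0.00013445]), 'joint_torque': array([ 4.94838696e-05, -4.40987062e+01, -1.77150536e+01,  6.34524389e-02,
        5.34180191e-02, -4.58953980e-05]), 'position': array([ 0.15990871, -0.60352179,  0.22165471]), 'tool_rot': array([ 9.91639220e-01,  1.29037528e-01,  2.71248978e-05, -9.86830939e-04]), 'ft_force': array([ 0.58680983,  0.52891827, -0.33111666]), 'moment': array([ 0.02348163, -0.00795995, -0.05030248]), 'grip_force': 0.0, 'grip_width': 0.08716050747771753}
```

View pics/t0b.png

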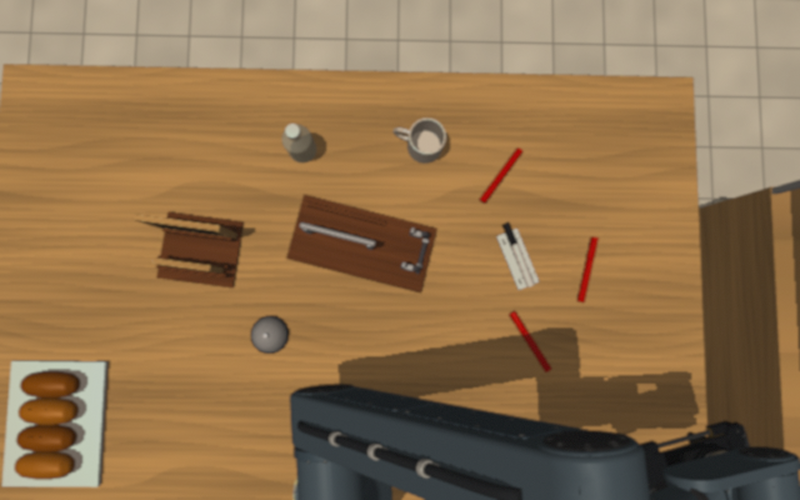

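View pics/s0b.png

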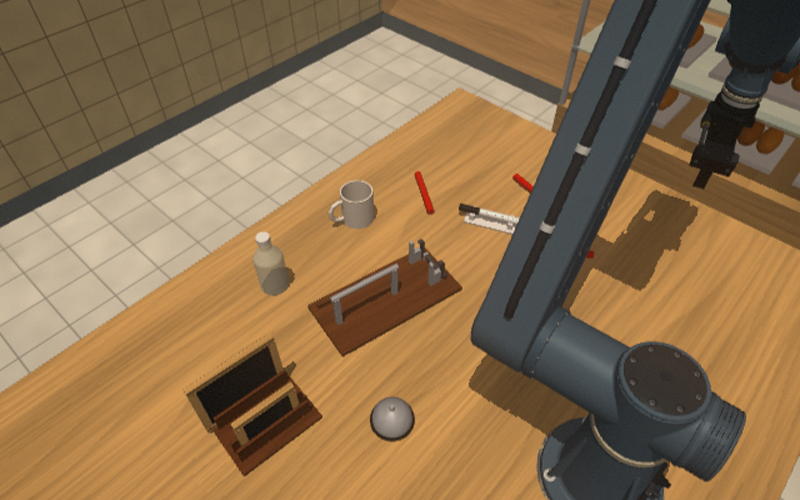

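The top view has the rack with the large panel in its far slot (800-scale px 190,225), the stand at (362,243), the black/white marker on its rest at (517,255), and red decoys. The side view confirms this layout. Next I enlarge the crops.

```bash
python3 - <<'E'
from h import *
t=cv2.imread('pics/t0.png');s=cv2.imread('pics/s0.png')
def crop(i,x,y,w,h,k):
    c=cv2.resize(i[y:y+h,x:x+w],None,fx=k,fy=k,interpolation=cv2.INTER_CUBIC)
    for u in range(-x%10,w,10): cv2.line(c,(u*k,0),(u*k,8 if (x+u)%50 else 20),(0,255,0),1)
    for v in range(-y%10,h,10): cv2.line(c,(0,v*k),(8 if (y+v)%50 else 20,v*k),(0,255,0),1)
    return c
cv2.imwrite('pics/c1.png',crop(t,225,150,130,90,6))
a=crop(t,105,165,95,70,5);b=crop(t,390,170,50,70,5)
cv2.imwrite('pics/c2.png',np.hstack([a,b]))
cv2.imwrite('pics/c3.png',crop(s,145,185,235,200,3)[:600])
E
```

```text
(no output)
```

View pics/c1.png

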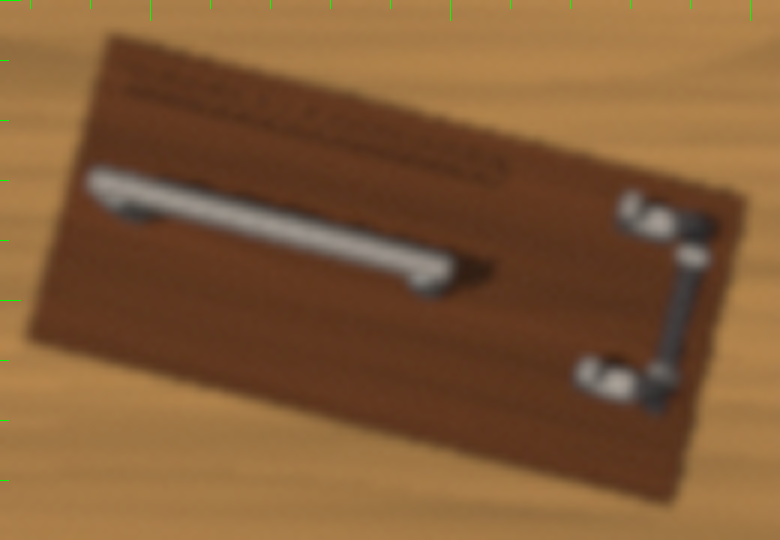

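View pics/c2.png

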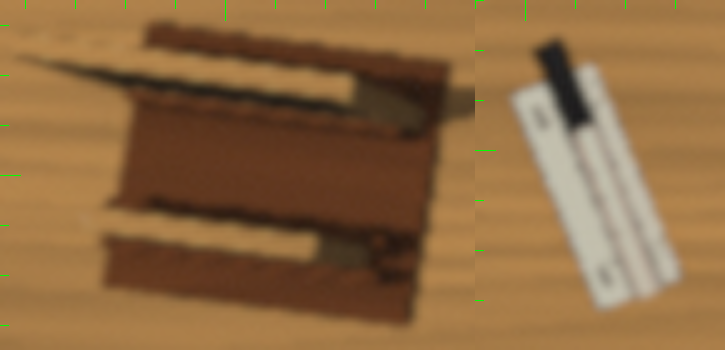

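View pics/c3.png

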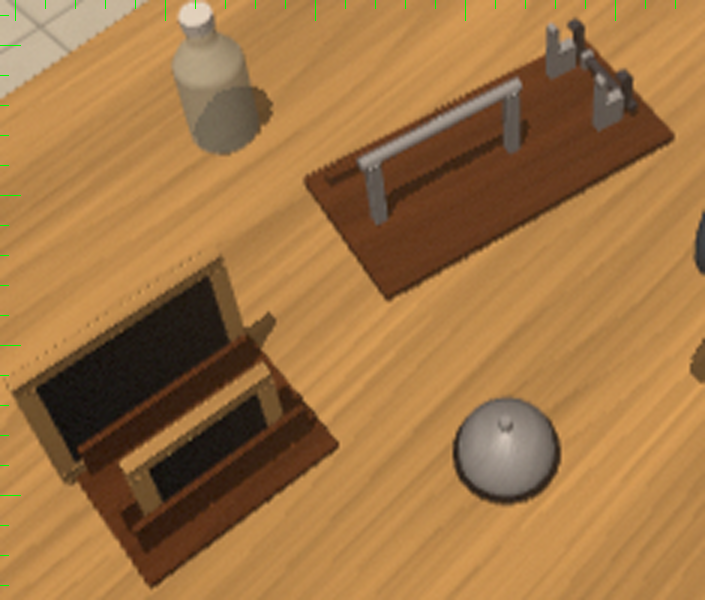

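```bash
cat > fit.py <<'E'
from h import *
from scipy.optimize import least_squares
def o(u,v,x,y,k): return ((u+.5)/k-.5+x,(v+.5)/k-.5+y)
c1=lambda u,v:('t0',)+o(u,v,225,150,6)
c2=lambda u,v:('t0',)+o(u,v,105,165,5)
c2m=lambda u,v:('t0',)+o(u-475,v,390,170,5)
c3=lambda u,v:('s0',)+o(u,v,145,185,3)
def fit(name,obs,x0,n=3):
    L=np.array([p for p,_ in obs],float)
    def W(x):
        c,s=np.cos(x[2]),np.sin(x[2]); P=L.copy()
        if n>3: P[:,0]+=x[3]*P[:,2]
        return np.c_[x[0]+c*P[:,0]-s*P[:,1],x[1]+s*P[:,0]+c*P[:,1],P[:,2]+(x[4] if n>4 else 0)]
    def r(x):
        w=W(x); return np.array([proj(q[0],w[i:i+1])[0]-np.array(q[1:]) for i,(_,q) in enumerate(obs)]).ravel()
    for tag in (None,'t0','s0'):
        ob=[i for i,(_,q) in enumerate(obs) if tag in(None,q[0])]
        if len(ob)*2<n+1: continue
        idx=np.array([[2*i,2*i+1] for i in ob]).ravel()
        s=least_squares(lambda x:r(x)[idx],x0[:n],loss='soft_l1')
        print(name,tag,np.round(s.x,4),'res',np.round(s.fun,1))
E
python3 - <<'E'
from fit import *
print(at(*c1(390,270),.012),at(*c2(240,90),.15))
z=.012
fit('stand',[((.065,.105,z),c1(108,35)),((.065,-.205,z),c1(747,195)),((-.085,-.205,z),c1(672,505)),((-.085,.105,z),c1(28,340)),
 ((.065,.105,z),c3(305,180)),((-.085,.105,z),c3(388,296)),((-.085,-.205,z),c3(674,136)),
 ((-.0115,.08,.095),c1(92,180)),((-.0115,-.08,.095),c1(450,268)),((-.0115,.08,.095),c3(362,161)),((-.0115,-.08,.095),c3(519,86))],[.5,0,-.2])
fit('rack',[((-.075,.085,0),c3(152,587)),((-.075,-.085,0),c3(338,447)),((-.075,.085,.008),c2(103,287)),((-.075,-.085,.008),c2(411,324)),((.075,-.085,.008),c2(450,62))],[.5,.35,-.1])
fit('panel',[((-.006,.085,.15),c3(12,390)),((-.006,-.085,.15),c3(221,262)),((-.006,.085,0),c3(70,483)),((-.006,-.085,.15),c2(353,102)),((.006,-.085,.15),c2(355,73)),((-.006,.085,.15),c2(15,55))],[.5,.35,-.1,0,.008],4)
fit('panel5',[((-.006,.085,.15),c3(12,390)),((-.006,-.085,.15),c3(221,262)),((-.006,.085,0),c3(70,483)),((-.006,-.085,.15),c2(353,102)),((.006,-.085,.15),c2(355,73)),((-.006,.085,.15),c2(15,55))],[.5,.35,-.1,0,.008],5)
fit('rest',[((.065,.025,.006),c2m(512,95)),((.065,-.025,.006),c2m(598,65)),((-.065,-.025,.006),c2m(683,278)),((-.065,.025,.006),c2m(600,310))],[.5,-.2,.3])
for u,v in((549,45),(580,126)): print('mk',at(*c2m(u,v),.025))
E
```

```text
[ 0.5439252  -0.03073122  0.012     ] [0.55677314 0.30620957 0.15      ]
stand None [ 0.5669  0.0157 -0.2363] res [ 0.1 -0.8  0.8 -0.3  0.4  0.1 -0.7  0.2 -0.5 -0.3 -0.2  0.7  0.9 -0.3
  0.3 -0.2 -0.2  0.1 -0.2  2.2  0.4 -0.3]
stand t0 [ 0.5666  0.016  -0.2351] res [-0.1 -0.6  0.7 -0.3  0.4  0.2 -0.8  0.3  0.1 -0.  -0.3  0.2]
stand s0 [ 0.5677  0.0149 -0.2385] res [-0.5 -0.7 -0.3  0.3  0.9 -0.5 -0.3  1.8  0.4 -0.5]
rack None [ 0.5286  0.3278 -0.1184] res [ 0.1  0.8  0.9  0.1  0.1 -0.6 -0.3  0.   0.3 -1. ]
rack t0 [ 0.5272  0.3279 -0.1145] res [ 0.1  0.1 -0.2  0.4  0.2 -0.6]
rack s0 [ 0.5303  0.3276 -0.1201] res [-0.4  0.3  0.4 -0.4]
panel None [ 0.5741  0.3323 -0.1346 -0.0254] res [ 0.1  1.8  0.9 -0.3 -2.   0.7  0.2 -0.6  0.7  0.5  0.3 -1.2]
panel t0 [ 0.5844  0.332  -0.1185 -0.1044] res [-0.1 -0.5  0.3  0.5 -0.2 -0. ]
panel s0 [ 0.5715  0.3311 -0.1544  0.0058] res [-0.   0.   1.3 -0.8 -1.3  0.6]
panel5 None [ 0.5704  0.3318 -0.1322 -0.0096  0.0053] res [ 0.2  0.7  1.2 -1.6 -1.4  0.6 -0.  -0.4  0.4  0.7 -0.2 -0.8]
panel5 t0 [ 0.5451  0.3381 -0.1183  0.1627 -0.0045] res [-0.2 -0.6  0.2  0.5 -0.   0. ]
panel5 s0 [ 0.5851  0.3272 -0.1534  0.0253 -0.0254] res [ 0.6 -0.3 -0.  -0.  -0.7  0.4]
rest None [ 0.5142 -0.3805  0.3759] res [ 0.4 -0.1 -0.4 -0.3 -0.   0.2  0.1  0.2]
rest t0 [ 0.5142 -0.3805  0.3759] res [ 0.4 -0.1 -0.4 -0.3 -0.   0.2  0.1  0.2]
mk [ 0.59142048 -0.34969601  0.025     ]
mk [ 0.54634771 -0.36662058  0.025     ]
```

```bash
cat >> h.py <<'E'
from scipy.spatial.transform import Rotation as Ro
def tool(psi,tilt=0):
    c,s=np.cos(psi),np.sin(psi); return Ro.from_matrix(np.array([[c,s,0],[s,-c,0],[0,0,-1]]))*Ro.from_rotvec([-tilt,0,0])
def state(): 
    o=robot.get_obs(); return np.array(o['position']),Ro.from_quat(o['tool_rot']),o
def plan(*T):
    p,R,o=state()
    for x in T:
        d=R.inv().apply(np.array(x[:3])-p)*100; w=(R.inv()*tool(*x[3:])).as_rotvec()
        print('d',np.round(d,2).tolist(),'turn',np.round(w,4).tolist())
E
python3 - <<'E'
from h import *
plan((.46,-.37,.33,.376),(.50,-.05,.38,.8))
E
```

```text
d [34.99, -14.92, -10.79] turn [-0.0019, -0.0004, -0.1172]
d [47.05, -44.84, -15.73] turn [-0.0018, -0.0008, -0.5412]
```

Request:
{"fn": "play_rows", "kwargs": {"gripper": [-1,-1,-1,-1,-1,-1,-1,-1], "delta_pos": [[35,-14.9,-10.8],[35,-14.9,-10.8],[35,-14.9,-10.8],[35,-14.9,-10.8],[35,-14.9,-10.8],[35,-14.9,-10.8],[35,-14.9,-10.8],[35,-14.9,-10.8]], "turn": [[0,0,-0.117],[0,0,-0.117],[0,0,-0.117],[0,0,-0.117],[0,0,-0.117],[0,0,-0.117],[0,0,-0.117],[0,0,-0.117]]}}

```text
time: 1.1
position: [0.4606, -0.3699, 0.3304]
tool_rot: [0.982, 0.188, -0.0, 0.0]
ft_force: [-1.1, -0.5, 0.2]
grip_width: 0.0871
grip_force: 0.0
```

```bash
python3 - <<'E'
from h import *
snap('wrist','w1'); c=json.load(open('pics/w1.json'));print(c['vfov'],np.round(-np.array(c['R']).T@np.array(c['t']),3),np.round(c['R'],2))
print(state()[0],proj('w1',[(.514,-.38,.025),(.528,-.145,.055),(.567,.0157,.012)]))
plan((.50,-.02,.38,.8),(.55,.30,.34,1.446))
E
```

```text
58.9126277120215 [ 0.531 -0.342  0.492] [[ 0.37 -0.93 -0.  ]
 [-0.89 -0.35  0.28]
 [-0.26 -0.1  -0.96]]
[ 0.45953085 -0.37065746  0.32987317] [[341.38643135 117.58811818]
 [155.93049076  29.18613174]
 [ 46.61178289 -53.35731759]]
d [16.65, -31.13, -5.01] turn [-0.0011, 0.0013, -0.4235]
d [33.07, -59.04, -1.02] turn [-0.0015, 0.001, -1.0695]
```

Request:
{"fn": "play_rows", "kwargs": {"gripper": [-1,-1,-1,-1,-1,-1,-1,-1,-1], "delta_pos": [[26.7,-29.3,-5],[26.7,-29.3,-5],[26.7,-29.3,-5],[26.7,-29.3,-5],[26.7,-29.3,-5],[26.7,-29.3,-5],[26.7,-29.3,-5],[26.7,-29.3,-5],[26.7,-29.3,-5]], "turn": [[0,0,-0.423],[0,0,-0.423],[0,0,-0.423],[0,0,-0.423],[0,0,-0.423],[0,0,-0.423],[0,0,-0.423],[0,0,-0.423],[0,0,-0.423]]}}

```text
time: 2.28
position: [0.6003, -0.0022, 0.3796]
tool_rot: [0.922, 0.388, -0.001, -0.0]
ft_force: [0.5, -1.2, 0.2]
grip_width: 0.0871
grip_force: 0.0
```

```bash
python3 - <<'E'
from h import *
snap('wrist','w2');print(state()[0],proj('w2',[(.528,-.145,.055),(.567,.0157,.012)]))
plan((.569,.332,.33,1.446))
E
```

```text
[ 0.60036875 -0.0023166   0.37974938] [[351.47005929 251.85343897]
 [295.13348911 152.86793391]]
d [21.7, -25.63, 4.96] turn [-0.0015, 0.0014, -0.6501]
```

Request:
{"fn": "play_rows", "kwargs": {"gripper": [-1,-1,-1,-1,-1,-1,-1,-1], "delta_pos": [[21.7,-25.6,4.9],[21.7,-25.6,4.9],[21.7,-25.6,4.9],[21.7,-25.6,4.9],[21.7,-25.6,4.9],[21.7,-25.6,4.9],[21.7,-25.6,4.9],[21.7,-25.6,4.9]], "turn": [[0,0,-0.65],[0,0,-0.65],[0,0,-0.65],[0,0,-0.65],[0,0,-0.65],[0,0,-0.65],[0,0,-0.65],[0,0,-0.65]]}}

```text
time: 3.32
position: [0.5696, 0.3321, 0.3314]
tool_rot: [0.75, 0.662, -0.0, 0.0]
ft_force: [0.9, -0.4, -0.5]
grip_width: 0.0873
grip_force: 0.0
```

```bash
python3 - <<'E'
from h import *
snap('wrist','w3');print(state()[0])
t=[cv2.imread(f'pics/w{i}.png') for i in(1,2,3)]
# overlay predicted model points as thin marks is avoided; combine w3 and w2
def T(i):
    i=i.copy()
    for u in range(0,640,50): cv2.line(i,(u,0),(u,6),(0,255,0),1)
    for v in range(0,400,50): cv2.line(i,(0,v),(6,v),(0,255,0),1)
    return i
cv2.imwrite('pics/w2v.png',cv2.resize(T(t[1]),(800,500),interpolation=cv2.INTER_CUBIC))
cv2.imwrite('pics/w3v.png',cv2.resize(T(t[2]),(800,500),interpolation=cv2.INTER_CUBIC))
E
```

```text
[0.56970063 0.33192593 0.33169855]
```

View pics/w2v.png

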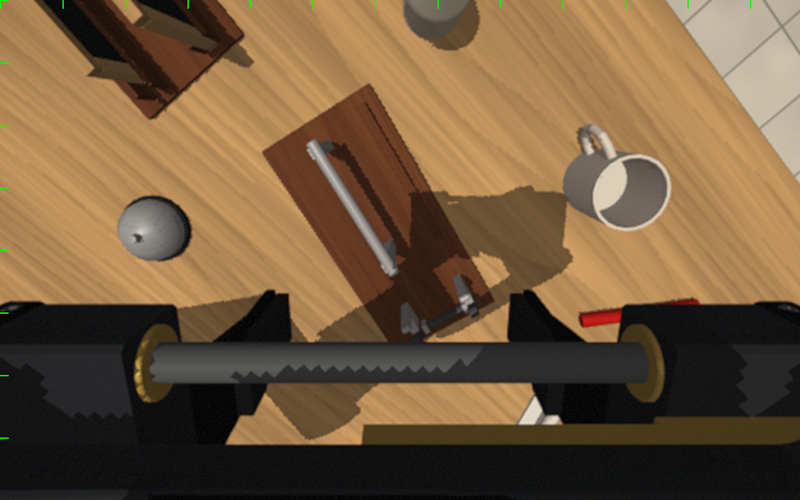

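View pics/w3v.png

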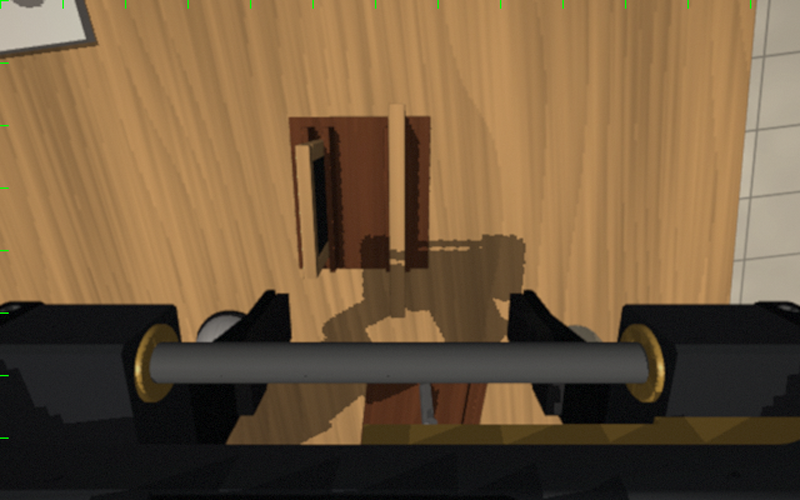

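w2 shows the stand's corners at (370,84), (262,152) and (493,299), and the bar from (311,147) to (393,270). In w3 the panel's top edge runs as a near-vertical strip at u≈389–405, v≈104–270.

```bash
cat >> fit.py <<'E'
def W(f): return lambda u,v:(f,(u+.5)*.8-.5,(v+.5)*.8-.5)
w1,w2,w3=W('w1'),W('w2'),W('w3')
E
python3 - <<'E'
from fit import *
z=.012
ob=[((.065,.105,z),w2(370,84)),((.065,-.205,z),w2(493,299)),((-.085,.105,z),w2(262,152)),((-.0115,.08,.095),w2(311,147)),((-.0115,-.08,.095),w2(393,270))]
fit('stand w',ob,[.5669,.0157,-.236])
h=.15
ob=[((-.006,.085,h),w3(389,104)),((.006,.085,h),w3(405,104)),((-.006,-.085,h),w3(390,271)),((.006,-.085,h),w3(406,271))]
fit('panel w (z=.15+.008 )',[((a[0],a[1],.158),b) for a,b in ob],[.57,.33,-.12])
ob=[((-.075,.085,.008),w3(289,117)),((.075,.085,.008),w3(431,117)),((.075,-.085,.008),w3(430,268))]
fit('rack w',ob,[.5286,.3278,-.118])
E
```

```text
stand w None [ 0.5659  0.0148 -0.2452] res [-0.3 -0.5  1.2  3.2 -1.2 -0.  -0.1 -3.7  0.5  3.7]
panel w (z=.15+.008 ) None [ 0.5683  0.3329 -0.1208] res [-0.3 -1.1  0.3 -1.2  0.6 37.8 -0.6 37.8]
rack w None [ 0.5283  0.3282 -0.1153] res [-0.1  0.2  0.3 -0.9 -0.2  0.6]
```

```bash
python3 - <<'E'
from h import *
plan((.5683,.3329,.175,1.450),(.5683,.3329,.125,1.450))
E
```

```text
d [0.09, -0.15, 15.67] turn [0.0002, 0.0007, -0.0038]
d [0.09, -0.16, 20.67] turn [0.0002, 0.0007, -0.0038]
```

Request:
{"fn": "play_rows", "kwargs": {"gripper": [-1,-1,-1,-1,-1,-1,-1,-1,0.8,0.8,0.8,0.8], "delta_pos": [[0.1,-0.15,8],[0.1,-0.15,13],[0.1,-0.15,15.7],[0.1,-0.15,17.2],[0.1,-0.15,18.7],[0.1,-0.15,20],[0.1,-0.15,20.7],[0.1,-0.15,20.7],[0.1,-0.15,20.7],[0.1,-0.15,20.7],[0.1,-0.15,20.7],[0.1,-0.15,20.7]], "turn": [[0,0,-0.004],[0,0,-0.004],[0,0,-0.004],[0,0,-0.004],[0,0,-0.004],[0,0,-0.004],[0,0,-0.004],[0,0,-0.004],[0,0,-0.004],[0,0,-0.004],[0,0,-0.004],[0,0,-0.004]], "squeeze": 25}}

```text
time: 4.88
position: [0.5677, 0.3353, 0.1247]
tool_rot: [0.748, 0.664, 0.0, 0.0]
ft_force: [-0.7, 0.3, 0.2]
grip_width: 0.055
grip_force: 0.0
```

```bash
python3 - <<'E'
from h import *
s=state();print(s[0],s[2]['grip_width'],s[2]['grip_force'],s[2]['ft_force'])
E
```

```text
[0.56767093 0.33526019 0.12474176] 0.0550036440150981 0.0 [-0.66010259  0.34635658  0.15281622]
```

Request:
{"fn": "play_rows", "kwargs": {"gripper": [0.9,0.9,0.9,0.9,0.9,0.9,0.9], "delta_pos": [[0,0,0],[0,0,0],[0,0,0],[0,0,0],[0,0,0],[0,0,0],[0,0,0]], "turn": [[0,0,0],[0,0,0],[0,0,0],[0,0,0],[0,0,0],[0,0,0],[0,0,0]]}}

```text
time: 5.75
position: [0.5675, 0.3353, 0.1245]
tool_rot: [0.748, 0.664, -0.0, -0.0]
ft_force: [0.3, -0.1, -0.4]
grip_width: 0.0118
grip_force: 25.0
```

```bash
python3 - <<'E'
from h import *
for i in range(3):
  s=state();print(s[0],s[2]['grip_width'],s[2]['grip_force'],s[2]['ft_force'])
print(s[1].as_matrix().round(4))
E
```

```text
[0.56754527 0.33525072 0.12453149] 0.011778967206197513 24.991911726538092 [ 0.32530052 -0.07295796 -0.42582398]
[0.56754527 0.33525072 0.12453149] 0.011778967206197513 24.991911726538092 [ 0.32530052 -0.07295796 -0.42582398]
[0.56754527 0.33525072 0.12453149] 0.011778967206197513 24.991911726538092 [ 0.32530052 -0.07295796 -0.42582398]
[[ 1.177e-01  9.930e-01 -1.000e-04]
 [ 9.930e-01 -1.177e-01  0.000e+00]
 [-0.000e+00 -1.000e-04 -1.000e+00]]
```

Request:
{"fn": "play_rows", "kwargs": {"gripper": [0.9,0.9,0.9,0.9,0.9,0.9,0.9], "delta_pos": [[0,0,-1],[0,0,-2.5],[0,0,-4.5],[0,0,-7],[0,0,-10],[0,0,-13],[0,0,-13]], "turn": [[0,0,0],[0,0,0],[0,0,0],[0,0,0],[0,0,0],[0,0,0],[0,0,0]]}}

```text
time: 6.62
position: [0.5693, 0.336, 0.2585]
tool_rot: [0.748, 0.664, 0.004, 0.001]
ft_force: [-0.2, 0.8, -1.5]
grip_width: 0.0118
grip_force: 25.0
```

```bash
cat >> h.py <<'E'
ST=np.array([.5667,.0156,-.237]); OFF=.0026; H=.1165
def pt(a,fx,fz):  # tool target for panel foot at stand x=fx, z=fz, lean a
    c,s=np.cos(ST[2]),np.sin(ST[2]); x=fx-H*np.sin(a); y=OFF
    return (ST[0]+c*x-s*y,ST[1]+s*x+c*y,fz+H*np.cos(a),np.pi/2+ST[2],a)
E
python3 - <<'E'
from h import *
s=state();print(s[0],s[2]['grip_width'],s[2]['ft_force'])
print(pt(.34,.030,.115))
plan(pt(.0,.030,.135),pt(.34,.030,.115),pt(.34,.030,.03))
E
```

```text
[0.56932389 0.33604451 0.25854985] 0.011814142868744965 [-0.2239224   0.77782507 -1.52868133]
(np.float64(0.558706622835499), np.float64(0.02020548384082502), np.float64(0.22483091853405235), np.float64(1.3337963267948965), 0.34)
d [-31.95, 6.51, 0.63] turn [0.0066, -0.0042, 0.1191]
d [-31.5, 2.64, 3.27] turn [-0.333, -0.0244, 0.1172]
d [-31.53, 2.58, 11.77] turn [-0.333, -0.0244, 0.1172]
```

Request:
{"fn": "play_rows", "kwargs": {"gripper": [0.9,0.9,0.9,0.9,0.9,0.9,0.9,0.9,0.9,0.9,0.9], "delta_pos": [[-3,0.3,-0.5],[-7,0.8,-1],[-11.5,1,-1],[-16,1.4,-1],[-20.5,1.8,0],[-25,2.2,1],[-28.5,2.5,2],[-30.5,2.6,3],[-31.5,2.6,3.3],[-31.5,2.6,3.3],[-31.5,2.6,3.3]], "turn": [[0,0,0.02],[0,0,0.05],[0,0,0.08],[-0.05,-0.005,0.117],[-0.1,-0.01,0.117],[-0.16,-0.015,0.117],[-0.24,-0.02,0.117],[-0.3,-0.024,0.117],[-0.333,-0.024,0.117],[-0.333,-0.024,0.117],[-0.333,-0.024,0.117]]}}

```text
time: 8.0
position: [0.5564, 0.0197, 0.2214]
tool_rot: [0.775, 0.61, 0.101, 0.131]
ft_force: [0.5, -0.1, -1.4]
grip_width: 0.012
grip_force: 25.0
```

```bash
python3 - <<'E'
from h import *
s=state();print(s[0],s[2]['grip_width'],s[2]['ft_force'])
plan(pt(.34,.030,.115),pt(.34,.030,.022),pt(.34,.030,.014))
c=snap('side','s1')
i=cv2.imread('pics/s1.png')[150:350,180:420]
cv2.imwrite('pics/s1v.png',cv2.resize(i,None,fx=3,fy=3,interpolation=cv2.INTER_CUBIC))
E
```

```text
[0.55637431 0.01967017 0.22137907] 0.012019057697209385 [ 0.48063589 -0.09363446 -1.35685495]
d [0.11, 0.32, -0.26] turn [-0.0072, 0.0037, 0.0015]
d [0.14, -2.72, 8.53] turn [-0.0072, 0.0037, 0.0015]
d [0.15, -2.98, 9.29] turn [-0.0072, 0.0037, 0.0015]
```

View pics/s1v.png

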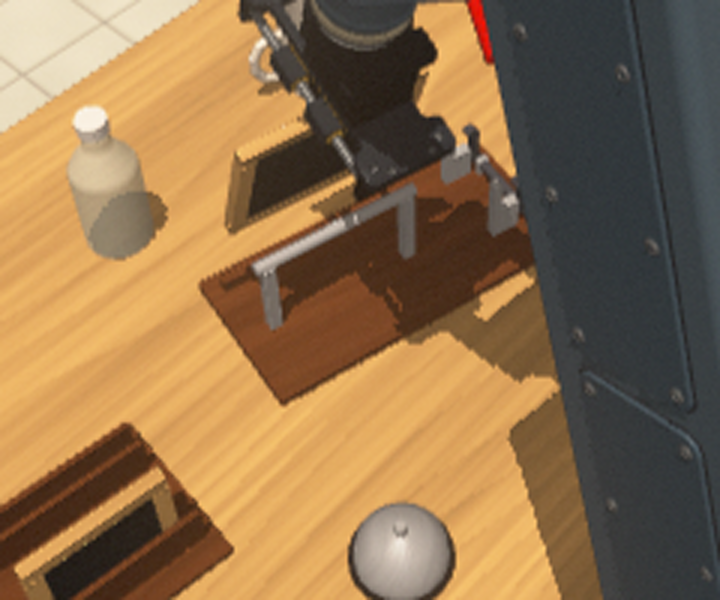

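The panel hangs tilted behind the lip line. Its +y end has corners at crop px (240,155) top and (232,230) bottom. The small panel is still in the rack.

```bash
python3 - <<'E'
from h import *
p,R,o=state()
print(p,o['joint_velocities'].round(3))
def P(tx,f): # corners in tool frame: x along width, y thickness, z: foot at +H
    return R.apply(np.array([(tx,-.006,H),(tx,-.006,H-.15),(tx,.006,H-.15)]))+p
for off in(-.0026,):
    print(np.round((proj('s1',P(.085+off,0))-[180,150])*3,1))
E
```

```text
[0.55670026 0.01976483 0.22161748] [ 0.004 -0.001 -0.007  0.    -0.001 -0.002]
[[230.6 237.1]
 [242.1 162.2]
 [234.2 149.4]]
```

Request:
{"fn": "play_rows", "kwargs": {"gripper": [0.9,0.9,0.9,0.9,0.9,0.9,0.9,0.9], "delta_pos": [[0.1,-0.2,1.2],[0.1,-0.8,3],[0.1,-1.4,5],[0.1,-2,6.6],[0.1,-2.4,7.7],[0.1,-2.6,8.2],[0.1,-2.6,8.2],[0.1,-2.6,8.2]], "turn": [[0,0,0],[0,0,0],[-0.007,0.003,0],[-0.007,0.003,0],[-0.007,0.003,0],[-0.007,0.003,0],[-0.007,0.003,0],[-0.007,0.003,0]]}}

```text
time: 9.05
position: [0.5593, 0.0194, 0.1362]
tool_rot: [0.774, 0.61, 0.105, 0.134]
ft_force: [0.3, -0.3, -2.2]
grip_width: 0.0117
grip_force: 25.0
```

```bash
python3 - <<'E'
from h import *
def foot():
    p,R,o=state(); f=p+R.apply([-OFF,0,H]); c,s=np.cos(ST[2]),np.sin(ST[2]); d=f[:2]-ST[:2]
    print('foot stand xyz',np.round([c*d[0]+s*d[1],-s*d[0]+c*d[1],f[2]],4),'tilt',R.as_matrix()[:,2].round(3),o['ft_force'].round(1))
foot()
plan(pt(.34,.030,.0145),pt(.36,.032,.0145))
E
```

```text
foot stand xyz [ 0.031  -0.0007  0.0264] tilt [ 0.326 -0.079 -0.942] [ 0.3 -0.3 -2.2]
d [0.06, -0.47, 1.09] turn [0.0021, 0.0008, 0.0016]
d [0.06, -0.51, 1.16] turn [-0.0179, 0.0007, 0.0016]
```

Request:
{"fn": "play_rows", "kwargs": {"gripper": [0.9,0.9,0.9,0.9,0.9], "delta_pos": [[0.03,-0.15,0.4],[0.05,-0.26,0.7],[0.06,-0.35,0.9],[0.06,-0.37,1.0],[0.06,-0.37,1.0]], "turn": [[0,0,0],[0,0,0],[0,0,0],[0,0,0],[0,0,0]]}}

```text
time: 9.68
position: [0.5587, 0.02, 0.1248]
tool_rot: [0.774, 0.61, 0.104, 0.134]
ft_force: [0.2, -0.8, -1.5]
grip_width: 0.0118
grip_force: 25.0
```

```bash
cat >> h.py <<'E'
def foot():
    p,R,o=state(); f=p+R.apply([-OFF,0,H]); c,s=np.cos(ST[2]),np.sin(ST[2]); d=f[:2]-ST[:2]
    print('foot stand xyz',np.round([c*d[0]+s*d[1],-s*d[0]+c*d[1],f[2]],4),'tilt',R.as_matrix()[:,2].round(3),o['ft_force'].round(1),o['moment'].round(2),o['grip_width'])
E
python3 - <<'E'
from h import *
foot()
E
```

```text
foot stand xyz [ 0.0301 -0.0003  0.015 ] tilt [ 0.325 -0.079 -0.943] [ 0.2 -0.8 -1.5] [0.02 0.28 0.  ] 0.011829659415364688
```

```bash
python3 - <<'E'
from h import *
plan(pt(.34,.030,.0138),pt(.36,.033,.0138))
E
```

```text
d [0.02, -0.05, 0.11] turn [0.0006, 0.0009, 0.0016]
d [0.02, 0.0, 0.21] turn [-0.0194, 0.0009, 0.0016]
```

Request:
{"fn": "play_rows", "kwargs": {"gripper": [0.9,0.9,0.9,0.9,0.9], "delta_pos": [[0,-0.05,0.1],[0,-0.03,0.14],[0,0,0.18],[0,0,0.2],[0,0,0.2]], "turn": [[0,0,0],[-0.006,0,0],[-0.013,0,0],[-0.02,0,0],[-0.02,0,0]]}}

```text
time: 10.3
position: [0.5593, 0.0199, 0.123]
tool_rot: [0.773, 0.609, 0.111, 0.141]
ft_force: [-1.6, 0.4, -0.4]
grip_width: 0.012
grip_force: 25.0
```

```bash
python3 - <<'E'
from h import *
foot()
plan(pt(.36,.034,.0128),pt(.375,.0345,.0128))
E
```

```text
foot stand xyz [ 0.0329 -0.0002  0.014 ] tilt [ 0.343 -0.084 -0.936] [-1.6  0.4 -0.4] [ 0.06  0.28 -0.02] 0.011968542955802705
d [0.01, 0.07, 0.15] turn [0.0008, 0.0008, 0.0017]
d [0.01, -0.06, 0.17] turn [-0.0142, 0.0008, 0.0017]
```

Request:
{"fn": "play_rows", "kwargs": {"gripper": [0.9,0.9,0.9,0.9], "delta_pos": [[0,0.04,0.08],[0,0,0.12],[0,-0.04,0.15],[0,-0.04,0.15]], "turn": [[0,0,0],[-0.007,0,0],[-0.014,0,0],[-0.014,0,0]]}}

```text
time: 10.8
position: [0.5591, 0.02, 0.1225]
tool_rot: [0.771, 0.608, 0.115, 0.147]
ft_force: [-5.5, 1.1, 9.8]
grip_width: 0.0118
grip_force: 25.0
```

```bash
python3 - <<'E'
from h import *
foot()
E
```

```text
foot stand xyz [ 0.0343 -0.0002  0.0141] tilt [ 0.356 -0.087 -0.93 ] [-5.5  1.1  9.8] [ 0.05  0.57 -0.  ] 0.011810980539276674
```

Request:
{"fn": "play_rows", "kwargs": {"gripper": [0.9,0.9,0.65,0.55,0.4,0.3,0.3,0.3], "delta_pos": [[0,0,-0.07],[0,0,-0.07],[0,0,-0.07],[0,0,-0.07],[0,0,-0.07],[0,0,-0.07],[0,0,-0.07],[0,0,-0.07]], "turn": [[0,0,0],[0,0,0],[0,0,0],[0,0,0],[0,0,0],[0,0,0],[0,0,0],[0,0,0]]}}

```text
time: 11.8
position: [0.5593, 0.0199, 0.1221]
tool_rot: [0.772, 0.608, 0.115, 0.147]
ft_force: [0.8, -0.8, -0.9]
grip_width: 0.0303
grip_force: 0.0
```

```bash
python3 - <<'E'
from h import *
foot()
E
```

```text
foot stand xyz [ 0.0344 -0.0003  0.0137] tilt [ 0.356 -0.087 -0.931] [ 0.8 -0.8 -0.9] [ 0.03  0.11 -0.01] 0.030302360372216907
```

Released. I withdraw along the tool axis, then take a picture.

Request:
{"fn": "play_rows", "kwargs": {"gripper": [0.3,0.3,0.3,0,-0.5,-1,-1], "delta_pos": [[0,0,-1],[0,0,-2.5],[0,0,-4.5],[0,0,-7.5],[0,0,-11],[0,0,-14],[0,0,-14]], "turn": [[0,0,0],[0,0,0],[0,0,0],[0,0,0],[0,0,0],[0,0,0],[0,0,0]]}}

```text
time: 12.68
position: [0.5099, 0.0323, 0.2557]
tool_rot: [0.771, 0.608, 0.117, 0.149]
ft_force: [-0.1, -0.2, 0.1]
grip_width: 0.0622
grip_force: 0.0
```

```bash
python3 - <<'E'
from fit import *
print(state()[0])
# marker: use w1 crop with predicted
i=cv2.imread('pics/w1.png')
snap('wrist','w4')
j=cv2.imread('pics/w4.png')
m=i[40:200,270:420]; cv2.imwrite('pics/mix.png',np.hstack([cv2.resize(m,None,fx=3,fy=3,interpolation=cv2.INTER_CUBIC)[:, :450],cv2.resize(j,(350,219))] if 0 else [cv2.resize(m,(375,400),interpolation=cv2.INTER_CUBIC),cv2.resize(j[:,160:560],(400,400))]))
print(proj('w1',[(.514,-.3805,.025)]))
plan((.45,-.30,.33,.376))
E
```

```text
[0.50987883 0.03233535 0.25571917]
[[341.74406595 117.73423402]]
d [-33.7, 4.61, -6.29] turn [0.3491, -0.1805, 0.9477]
```

View pics/mix.png

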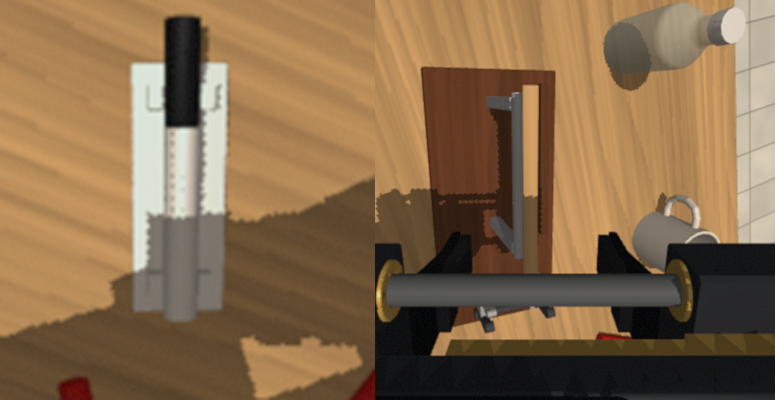

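The left half (w1) shows the marker with its cap end at crop (183,17) and its white end at (179,320). The right half (w4) shows the panel leaning flush on the bar.

```bash
python3 - <<'E'
from fit import *
A=at('w1',270+183/2.5-.3,40+17/2.5-.3,.03);B=at('w1',270+179.5/2.5-.3,40+320/2.5-.3,.022)
print(A,B,(A+B)/2,np.linalg.norm(A-B),np.arctan2(*(A-B)[1::-1]))
psi=.376
plan((.47,-.20,.33,.0),(.514,-.38,.12,psi))
E
```

```text
[ 0.59255913 -0.34886853  0.03      ] [ 0.4528318 -0.4058929  0.022    ] [ 0.52269547 -0.37738072  0.026     ] 0.1511274512356586 0.38747961712009665
d [-23.51, 4.26, -6.44] turn [0.3207, -0.2515, 1.3185]
d [-39.97, 4.38, 16.22] turn [0.3491, -0.1805, 0.9477]
```

Request:
{"fn": "play_rows", "kwargs": {"gripper": [-1,-1,-1,-1,-1,-1,-1,-1,-1,-1,-1,-1], "delta_pos": [[-5,2,-5],[-10.5,3,-6.5],[-16.5,4,-6.5],[-22,4.3,-6.4],[-27,4.3,-2],[-31.5,4.3,3],[-36,4.3,8],[-39.7,4.3,12],[-39.9,4.3,15],[-39.9,4.3,16.2],[-39.9,4.3,16.2],[-39.9,4.3,16.2]], "turn": [[0.06,-0.03,0.15],[0.12,-0.06,0.32],[0.18,-0.1,0.48],[0.25,-0.13,0.65],[0.3,-0.15,0.8],[0.349,-0.18,0.947],[0.349,-0.18,0.947],[0.349,-0.18,0.947],[0.349,-0.18,0.947],[0.349,-0.18,0.947],[0.349,-0.18,0.947],[0.349,-0.18,0.947]]}}

```text
time: 14.22
position: [0.5132, -0.3789, 0.1193]
tool_rot: [0.982, 0.188, -0.001, 0.0]
ft_force: [1.0, -0.4, 0.7]
grip_width: 0.0871
grip_force: 0.0
```

```bash
python3 - <<'E'
from h import *
p,R,o=state();print(p,R.as_matrix().round(3),o['q'].round(2))
plan((.5222,-.3775,.05,.38),(.5222,-.3775,.0115,.38))
E
```

```text
[ 0.51323802 -0.37889762  0.11931245] [[ 0.93   0.369 -0.002]
 [ 0.369 -0.93  -0.001]
 [-0.002 -0.    -1.   ]] [-0.81  0.67  1.49 -0.    0.99  0.38]
d [0.9, 0.2, 6.93] turn [-0.0002, 0.0022, -0.0026]
d [0.91, 0.2, 10.78] turn [-0.0002, 0.0022, -0.0026]
```

Request:
{"fn": "play_rows", "kwargs": {"gripper": [-1,-1,-1,-1,-1,0,0.5,0.5,0.5,0.5,0.5,0.5], "delta_pos": [[0.9,0.2,4],[0.9,0.2,7],[0.9,0.2,9.5],[0.9,0.2,10.7],[0.9,0.2,10.7],[0.9,0.2,10.7],[0.9,0.2,10.7],[0.9,0.2,10.7],[0.9,0.2,10.7],[0.9,0.2,10.7],[0.9,0.2,10.7],[0.9,0.2,10.7]], "turn": [[0,0.002,-0.003],[0,0.002,-0.003],[0,0.002,-0.003],[0,0.002,-0.003],[0,0.002,-0.003],[0,0.002,-0.003],[0,0.002,-0.003],[0,0.002,-0.003],[0,0.002,-0.003],[0,0.002,-0.003],[0,0.002,-0.003],[0,0.002,-0.003]], "squeeze": 35}}

```text
time: 15.72
position: [0.5215, -0.3778, 0.0108]
tool_rot: [0.982, 0.189, -0.001, -0.001]
ft_force: [0.0, 0.8, -0.5]
grip_width: 0.0259
grip_force: 0.0
```

```bash
python3 - <<'E'
from h import *
p,R,o=state();print(p,R.as_matrix().round(3)[0],o['grip_width'],o['ft_force'].round(1))
plan((.5222,-.3775,.0125,.38))
E
```

```text
[ 0.52149267 -0.37777651  0.0108372 ] [ 0.929  0.37  -0.001] 0.0259343013195212 [ 0.   0.8 -0.5]
d [0.08, 0.0, -0.17] turn [-0.0018, 0.0008, -0.0006]
```

Request:
{"fn": "play_rows", "kwargs": {"gripper": [0.9,0.9,0.9,0.9], "delta_pos": [[0,0,-0.1],[0,0,-0.1],[0,0,-0.1],[0,0,-0.1]], "turn": [[0,0,0],[0,0,0],[0,0,0],[0,0,0]]}}

```text
time: 16.23
position: [0.5215, -0.3778, 0.0119]
tool_rot: [0.982, 0.189, -0.001, -0.001]
ft_force: [-1.6, 0.3, -0.6]
grip_width: 0.0171
grip_force: 35.0
```

```bash
cat >> h.py <<'E'
ZM=.013 # marker axis behind TCP along tool
def mt(my,mz,t=-.35,mx=0.):  # tool target with marker axis at stand (mx,-.165+my), height mz
    psi=ST[2]; R=tool(psi,t); c,s=np.cos(psi),np.sin(psi); y=-.165+my
    m=np.array([ST[0]+c*mx-s*y,ST[1]+s*mx+c*y,mz]); return tuple(m+R.apply([0,0,ZM]))+(psi,t)
def mk():
    p,R,o=state(); f=p+R.apply([0,0,-ZM]); c,s=np.cos(ST[2]),np.sin(ST[2]); d=f[:2]-ST[:2]
    print('marker in stand',np.round([c*d[0]+s*d[1],-s*d[0]+c*d[1]+.165,f[2]],4),(tool(ST[2],-.35).inv()*R).as_rotvec().round(4),o['ft_force'].round(1),o['grip_width'],o['grip_force'])
E
python3 - <<'E'
from h import *
p,R,o=state();print(p,R.as_matrix().round(3)[0],o['grip_width'],o['grip_force'],o['ft_force'].round(1))
E
```

```text
[ 0.52150691 -0.37777813  0.01189719] [ 0.929  0.37  -0.001] 0.01712932241177234 34.99302327632904 [-1.6  0.3 -0.6]
```

```bash
python3 - <<'E'
from h import *
plan((.5215,-.3778,.16,.38),mt(0,.16),mt(0,.10))
E
```

```text
d [-0.01, -0.02, -14.81] turn [-0.0018, 0.0008, -0.0006]
d [9.47, -21.79, -13.56] turn [0.3374, 0.1092, 0.6098]
d [9.48, -21.78, -7.56] turn [0.3374, 0.1092, 0.6098]
```

Request:
{"fn": "play_rows", "kwargs": {"gripper": [0.9,0.9,0.9,0.9,0.9,0.9,0.9,0.9,0.9,0.9,0.9,0.9], "delta_pos": [[0,0,-1.5],[0,0,-4],[0,0,-8],[0,0,-12],[1,-3,-14.5],[3,-7,-14.5],[5,-11,-14.5],[7,-16,-14],[9,-20,-13.6],[9.5,-21.8,-13.6],[9.5,-21.8,-13.6],[9.5,-21.8,-13.6]], "turn": [[0,0,0],[0,0,0],[0,0,0],[0,0,0],[0.05,0.01,0.1],[0.12,0.04,0.22],[0.19,0.06,0.34],[0.26,0.08,0.46],[0.31,0.1,0.56],[0.337,0.109,0.61],[0.337,0.109,0.61],[0.337,0.109,0.61]]}}

```text
time: 17.73
position: [0.5301, -0.1421, 0.1487]
tool_rot: [0.978, -0.116, 0.022, -0.172]
ft_force: [0.6, -0.5, 0.0]
grip_width: 0.017
grip_force: 35.0
```

```bash
python3 - <<'E'
from fit import *
mk()
snap('top','t5');snap('wrist','w5');snap('side','s5')
def cr(f,x,y,w,h,k):
    i=cv2.imread(f'pics/{f}.png')[y:y+h,x:x+w]; i=cv2.resize(i,None,fx=k,fy=k,interpolation=cv2.INTER_CUBIC)
    for u in range(-x%10,w,10): cv2.line(i,(u*k,0),(u*k,6 if (x+u)%50 else 16),(0,255,0),1)
    for v in range(-y%10,h,10): cv2.line(i,(0,v*k),(6 if (y+v)%50 else 16,v*k),(0,255,0),1)
    return i
seat=np.array([[ST[0]+.165*np.sin(ST[2]),ST[1]-.165*np.cos(ST[2]),.055]])
for f in('t5','w5','s5'): print(f,proj(f,seat))
a=cr('t5',220,140,130,100,3); b=cr('s5',250,150,130,100,3)
w=cv2.imread('pics/w5.png')[100:340,120:520]
cv2.imwrite('pics/m5.png',np.vstack([np.hstack([a,b]),np.hstack([cv2.resize(w,(500,300)),np.zeros((300,280,3),np.uint8)])]))
E
```

```text
marker in stand [ 0.0015 -0.0013  0.161 ] [-0.0025  0.0026 -0.0007] [ 0.6 -0.5  0. ] 0.016979295831024244 34.99313414096832
t5 [[331.18524378 199.51373558]]
w5 [[365.6153062  203.49540927]]
s5 [[341.23879526 206.67142136]]
```

View pics/m5.png

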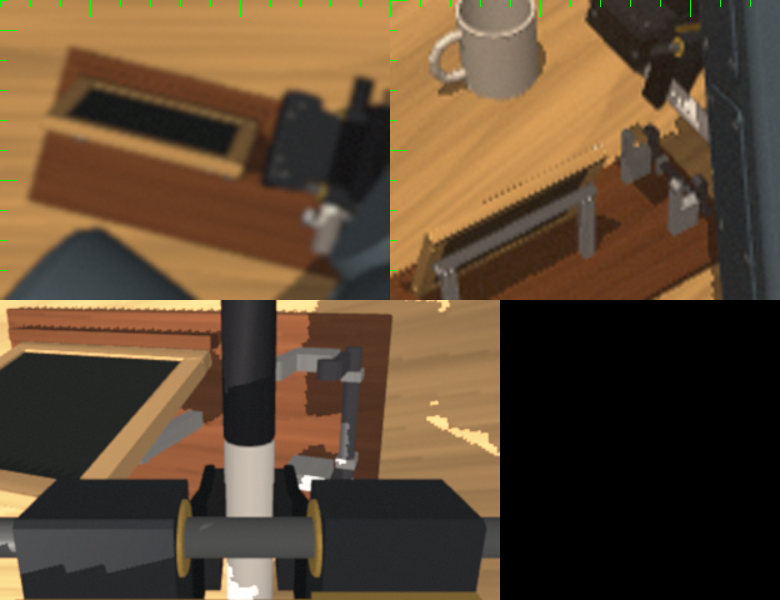

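m5 shows the panel at rest on the bar behind the lip. The marker is gripped above the clip, with its cap end spanning u 222–275. In the w5 part the board's front −y corner is at (391,315) and the front fork at (275–362, 345–380). I'll check the stand pose against these points.

```bash
python3 - <<'E'
from fit import *
def loc(P):
    c,s=np.cos(ST[2]),np.sin(ST[2]);P=np.array(P,float); return np.c_[ST[0]+c*P[:,0]-s*P[:,1],ST[1]+s*P[:,0]+c*P[:,1],P[:,2]]
def m5(f,P): return ((proj(f,loc(P))-[120,100])*1.25+[0,300]).round(1)
print('corner pred',m5('w5',[(.065,-.205,.012)]),'obs 391,315')
print('rear edge right at v?',m5('w5',[(-.02,-.205,.012)]),'obs ~378,480')
print('front fork: prong inner top(front face), seat floor, nose',m5('w5',[(.043,-.155,.081),(.043,-.155,.046),(.043,-.171,.066),(.033,-.155,.081)]))
print('rear fork',m5('w5',[(-.033,-.155,.081),(-.033,-.171,.066)]))
p,R,o=state()
q=p+R.apply([(.075,0,-.013),(.03,0,-.013)])
pm=(proj('w5',q)-[120,100])*1.25+[0,300]; print('marker axis pred',pm.round(1),'obs x~248.5 cap')
# measure marker edges/ board right edge by code
g=cv2.imread('pics/w5.png').astype(int)
for v in (110,130,150,160,180): 
    r=g[v].sum(1); d=np.diff(r); e=[(i,int(d[i])) for i in range(280,450) if abs(d[i])>70]; print(v,e)
E
```

```text
corner pred [[391.4 313.9]] obs 391,315
rear edge right at v? [[380.1 446.3]] obs ~378,480
front fork: prong inner top(front face), seat floor, nose [[279.8 361.8]
 [296.3 353.5]
 [316.4 359.4]
 [279.4 380.9]]
rear fork [[277.2 496.4]
 [310.9 489.8]]
marker axis pred [[246.5 296.3]
 [246.7 428.7]] obs x~248.5 cap
110 [(296, -102), (340, 100)]
130 [(287, -83), (288, -72), (340, 127), (341, 79), (431, 109), (432, 84)]
150 [(289, -75), (339, 106), (340, 145), (341, 73), (372, -77), (373, -150), (430, 77)]
160 [(339, 138), (340, 135), (394, 96), (395, 82), (429, 94)]
180 [(339, 139), (340, 85), (365, -79), (427, 108), (428, 77)]
```

```bash
python3 - <<'E'
from h import *
mk(); plan(mt(-.0003,.082),mt(-.0003,.055))
E
```

```text
marker in stand [ 0.0011 -0.001   0.1607] [-0.0015  0.0017  0.0004] [-0.1 -0.4 -0.6] 0.01711148529183007 34.99298572540283
d [-0.12, 2.61, 7.42] turn [0.0015, -0.0017, -0.0004]
d [-0.12, 3.54, 9.96] turn [0.0015, -0.0017, -0.0004]
```

Request:
{"fn": "play_rows", "kwargs": {"gripper": [0.9,0.9,0.9,0.9,0.9,0.9,0.9], "delta_pos": [[-0.1,0.5,1.5],[-0.1,1.2,3.5],[-0.1,1.9,5.5],[-0.1,2.4,6.8],[-0.1,2.6,7.4],[-0.1,2.6,7.4],[-0.1,2.6,7.4]], "turn": [[0,0,0],[0,0,0],[0,0,0],[0,0,0],[0,0,0],[0,0,0],[0,0,0]], "squeeze": 45}}

```text
time: 18.75
position: [0.5289, -0.1394, 0.0703]
tool_rot: [0.978, -0.116, 0.021, -0.172]
ft_force: [-0.1, -0.3, -0.0]
grip_width: 0.0171
grip_force: 45.0
```

```bash
python3 - <<'E'
from h import *
mk(); plan(mt(-.0003,.074),mt(-.0003,.066),mt(-.0003,.055))
E
```

```text
marker in stand [-0.0004  0.001   0.0825] [-0.0009  0.0011 -0.0003] [-0.1 -0.3 -0. ] 0.01708201000626164 44.99281704425812
d [0.04, 0.41, 0.75] turn [0.0009, -0.0011, 0.0003]
d [0.04, 0.69, 1.51] turn [0.0009, -0.0011, 0.0003]
d [0.04, 1.06, 2.54] turn [0.0009, -0.0011, 0.0003]
```

Request:
{"fn": "play_rows", "kwargs": {"gripper": [0.9,0.9,0.9,0.9,0.9], "delta_pos": [[0,0.15,0],[0,0.3,0.4],[0,0.4,0.7],[0,0.4,0.7],[0,0.4,0.7]], "turn": [[0,0,0],[0,0,0],[0,0,0],[0,0,0],[0,0,0]]}}

```text
time: 19.38
position: [0.528, -0.14, 0.0618]
tool_rot: [0.978, -0.117, 0.02, -0.173]
ft_force: [0.7, 1.2, 1.0]
grip_width: 0.0164
grip_force: 45.0
```

```bash
python3 - <<'E'
from h import *
mk(); plan(mt(-.0003,.066),mt(-.0003,.055),mt(-.0003,.054))
E
```

```text
marker in stand [-0.0011  0.0002  0.074 ] [ 0.0004 -0.0006  0.0005] [0.7 1.2 1. ] 0.016439370814075434 44.995030760765076
d [0.11, 0.33, 0.73] turn [-0.0004, 0.0006, -0.0005]
d [0.11, 0.7, 1.77] turn [-0.0004, 0.0006, -0.0005]
d [0.11, 0.74, 1.86] turn [-0.0004, 0.0006, -0.0005]
```

Light contact as expected. I press down in small steps.

Request:
{"fn": "play_rows", "kwargs": {"gripper": [0.9,0.9,0.9,0.9,0.9], "delta_pos": [[0.1,0.12,0.25],[0.1,0.22,0.5],[0.1,0.33,0.75],[0.1,0.4,0.95],[0.1,0.4,0.95]], "turn": [[0,0,0],[0,0,0],[0,0,0],[0,0,0],[0,0,0]]}}

```text
time: 20.0
position: [0.5287, -0.1387, 0.0518]
tool_rot: [0.977, -0.117, 0.02, -0.175]
ft_force: [3.9, 6.6, 1.5]
grip_width: 0.0168
grip_force: 45.0
```

```bash
python3 - <<'E'
from h import *
mk(); plan(mt(-.0003,.058),mt(-.0003,.055),mt(-.0003,.054))
E
```

```text
marker in stand [-0.0006  0.0016  0.064 ] [ 0.0039 -0.002   0.0011] [3.9 6.6 1.5] 0.016821375146364136 44.99598205089569
d [0.07, 0.39, 0.5] turn [-0.0039, 0.002, -0.0011]
d [0.07, 0.49, 0.78] turn [-0.0039, 0.002, -0.0011]
d [0.07, 0.53, 0.87] turn [-0.0039, 0.002, -0.0011]
```

Request:
{"fn": "play_rows", "kwargs": {"gripper": [0.9,0.9,0.9,0.9,0.9], "delta_pos": [[0.05,0.1,0.25],[0.05,0.22,0.5],[0.05,0.36,0.75],[0.05,0.45,0.9],[0.05,0.45,0.9]], "turn": [[0,0,0],[0,0,0],[0,0,0],[0,0,0],[0,0,0]]}}

```text
time: 20.62
position: [0.5284, -0.1405, 0.0425]
tool_rot: [0.978, -0.116, 0.019, -0.175]
ft_force: [-0.8, 5.5, 7.9]
grip_width: 0.0167
grip_force: 45.0
```

```bash
python3 - <<'E'
from h import *
mk(); plan(mt(-.0003,.055),mt(-.0003,.053))
E
```

```text
marker in stand [-0.0005 -0.0003  0.0547] [ 0.0035 -0.0027  0.0006] [-0.8  5.5  7.9] 0.016732753783896374 44.99625563621521
d [0.06, -0.0, -0.03] turn [-0.0035, 0.0027, -0.0006]
d [0.06, 0.07, 0.16] turn [-0.0035, 0.0027, -0.0006]
```

Request:
{"fn": "play_rows", "kwargs": {"gripper": [0.9,0.9,0.9,0.9], "delta_pos": [[0,0.05,0.12],[0,0.09,0.22],[0,0.09,0.22],[0,0.09,0.22]], "turn": [[0,0,0],[0,0,0],[0,0,0],[0,0,0]]}}

```text
time: 21.12
position: [0.5285, -0.1406, 0.0423]
tool_rot: [0.977, -0.116, 0.02, -0.175]
ft_force: [-3.7, 3.6, 21.2]
grip_width: 0.0168
grip_force: 45.0
```

```bash
python3 - <<'E'
from h import *
mk()
E
```

```text
marker in stand [-0.0004 -0.0003  0.0545] [ 0.0048 -0.0019  0.0003] [-3.7  3.6 21.2] 0.016844121343950042 44.99996602535248
```

Request:
{"fn": "play_rows", "kwargs": {"gripper": [0.9,0.9,0.5,0.25,0.25,0.25,0.25,0.25], "delta_pos": [[0,0,0.05],[0,0,-0.02],[0,0,-0.02],[0,0,-0.02],[0,0,-0.02],[0,0,-0.02],[0,0,-0.02],[0,0,-0.02]], "turn": [[0,0,0],[0,0,0],[0,0,0],[0,0,0],[0,0,0],[0,0,0],[0,0,0],[0,0,0]]}}

```text
time: 22.12
position: [0.5292, -0.1427, 0.0392]
tool_rot: [0.978, -0.117, 0.021, -0.173]
ft_force: [-0.9, 0.0, -0.6]
grip_width: 0.0326
grip_force: 0.0
```

```bash
python3 - <<'E'
from h import *
mk()
E
```

```text
marker in stand [ 0.0007 -0.0022  0.0514] [-0.0005  0.      0.0004] [-0.9  0.  -0.6] 0.032626346531800625 0.0
```

Fingers are free with no contact force. Withdrawing.

Request:
{"fn": "play_rows", "kwargs": {"gripper": [0.25,0.25,0.25,0.25,0.25,0.25,0.25,0.25], "delta_pos": [[0,0,-0.8],[0,0,-2],[0,0,-4],[0,0,-7],[0,0,-11],[0,0,-15],[0,0,-20],[0,0,-20]], "turn": [[0,0,0],[0,0,0],[0,0,0],[0,0,0],[0,0,0],[0,0,0],[0,0,0],[0,0,0]]}}

```text
time: 23.12
position: [0.515, -0.2124, 0.2318]
tool_rot: [0.978, -0.117, 0.025, -0.169]
ft_force: [-0.2, 0.3, -0.6]
grip_width: 0.0324
grip_force: 0.0
```

```bash
python3 - <<'E'
from fit import *
print(state()[0],state()[2]['ft_force'].round(1))
for n in('wrist','top','side'): snap(n,n[0]+'9')
def loc(P):
    c,s=np.cos(ST[2]),np.sin(ST[2]);P=np.array(P,float); return np.c_[ST[0]+c*P[:,0]-s*P[:,1],ST[1]+s*P[:,0]+c*P[:,1],P[:,2]]
for f in('w9','t9','s9'):
    print(f,'seated marker ends/prong tops/nose:',proj(f,loc([(.075,-.165,.055),(-.075,-.165,.055),(0,-.165,.064),(.038,-.15,.081),(.038,-.176,.071)])).round(0).tolist())
# white barrel/black cap sampled along the predicted axis in w9/s9
for f in('w9','s9'):
    g=cv2.imread(f'pics/{f}.png')
    for x in np.linspace(-.085,.085,12):
        u,v=proj(f,loc([(x,-.165,.062)]))[0].round().astype(int)
        print(f,round(x,3),(u,v),g[v,u].tolist() if 0<=v<400 and 0<=u<640 else None)
E
```

```text
[ 0.51497287 -0.21238159  0.23184666] [-0.2  0.3 -0.6]
w9 seated marker ends/prong tops/nose: [[313.0, 100.0], [314.0, 245.0], [310.0, 178.0], [289.0, 141.0], [318.0, 141.0]]
t9 seated marker ends/prong tops/nose: [[338.0, 173.0], [324.0, 226.0], [331.0, 199.0], [330.0, 183.0], [339.0, 186.0]]
s9 seated marker ends/prong tops/nose: [[326.0, 190.0], [358.0, 224.0], [341.0, 205.0], [329.0, 194.0], [337.0, 193.0]]
w9 -0.085 (np.int64(311), np.int64(256)) [119, 185, 232]
w9 -0.07 (np.int64(311), np.int64(243)) [243, 249, 252]
w9 -0.054 (np.int64(311), np.int64(229)) [246, 251, 252]
w9 -0.039 (np.int64(311), np.int64(215)) [247, 252, 252]
w9 -0.023 (np.int64(311), np.int64(200)) [250, 253, 252]
w9 -0.008 (np.int64(311), np.int64(186)) [252, 254, 252]
w9 0.008 (np.int64(311), np.int64(170)) [252, 254, 252]
w9 0.023 (np.int64(311), np.int64(155)) [253, 255, 253]
w9 0.039 (np.int64(311), np.int64(139)) [52, 52, 53]
w9 0.054 (np.int64(311), np.int64(123)) [57, 58, 60]
w9 0.07 (np.int64(311), np.int64(106)) [59, 59, 62]
w9 0.085 (np.int64(311), np.int64(89)) [126, 194, 239]
s9 -0.085 (np.int64(360), np.int64(225)) [30, 55, 94]
s9 -0.07 (np.int64(356), np.int64(221)) [154, 171, 189]
s9 -0.054 (np.int64(353), np.int64(217)) [183, 203, 222]
s9 -0.039 (np.int64(350), np.int64(214)) [186, 206, 224]
s9 -0.023 (np.int64(346), np.int64(210)) [179, 198, 217]
s9 -0.008 (np.int64(343), np.int64(207)) [191, 211, 227]
s9 0.008 (np.int64(340), np.int64(203)) [186, 207, 226]
s9 0.023 (np.int64(336), np.int64(200)) [189, 210, 227]
s9 0.039 (np.int64(333), np.int64(196)) [33, 40, 49]
s9 0.054 (np.int64(330), np.int64(193)) [62, 68, 78]
s9 0.07 (np.int64(327), np.int64(190)) [30, 42, 50]
s9 0.085 (np.int64(324), np.int64(187)) [69, 121, 167]
```

```bash
python3 - <<'E'
from fit import *
from scipy.ndimage import map_coordinates as mc
c,s=np.cos(ST[2]),np.sin(ST[2])
def loc(P):
    P=np.array(P,float); return np.c_[ST[0]+c*P[:,0]-s*P[:,1],ST[1]+s*P[:,0]+c*P[:,1],P[:,2]]
def strip(f,x,z0=.055,span=14):
    a,b=proj(f,loc([(x-.01,-.165,z0),(x+.01,-.165,z0)])); m=(a+b)/2; d=(b-a)/np.linalg.norm(b-a); n=np.array([-d[1],d[0]])
    t=np.arange(-span,span,.1); q=m+t[:,None]*n
    g=cv2.imread(f'pics/{f}.png')[:,:,0].astype(float); y=mc(g,[q[:,1],q[:,0]],order=1)
    k=y>.5*(y[100:180].max()+50); i0=np.argmin(abs(t)); 
    i=i0
    while i>0 and k[i]: i-=1
    j=i0
    while j<len(t)-1 and k[j]: j+=1
    return m+n*(t[i]+t[j])/2, t[j]-t[i]
for x in(-.058,-.02,.015):
    L=[]
    for f in('w9','s9'):
        q,w=strip(f,x,span=25 if f=='w9' else 14); o,d=ray(f,*q); L.append((o,d)); print(f,q.round(1),'w',round(w,1),end=' ')
    # intersect rays with plane x=const in stand: 2D lines in (y,z) => intersect viewing planes
    U=np.array([c,s,0]); A=[];B=[]
    for o,d in L:
        n=np.cross(d,U); A.append(n);B.append(n@o)
    A.append(U);B.append(U@np.array([ST[0],ST[1],0])+x)
    X=np.linalg.solve(np.array(A),np.array(B)); e=X[:2]-ST[:2]
    print('stand y rel seat, z:',round(-s*e[0]+c*e[1]+.165,4),round(X[2],4))
a,b=[cv2.imread(f'pics/{f}.png').astype(int)[220:250,255:315] for f in('s5','s9')]; print('panel region diff',abs(a-b).mean())
a,b=[cv2.imread(f'pics/{f}.png').astype(int)[170:225,235:305] for f in('t5','t9')]; print('panel top diff',abs(a-b).mean(),np.percentile(abs(a-b),99))
E
```

```text
w9 [312.5 230. ] w 15.2 s9 [353.9 219.9] w 5.9 stand y rel seat, z: 0.0006 0.057
w9 [312.7 195.5] w 16.0 s9 [346.2 210.6] w 4.5 stand y rel seat, z: -0.0006 0.0593
w9 [313. 162.] w 16.7 s9 [338.5 203. ] w 5.5 stand y rel seat, z: -0.0004 0.0574
panel region diff 1.8040740740740742
panel top diff 4.828225108225109 122.0
```

```bash
python3 -c "
from rig import robot
print(robot.hand_in())"
```

```text
the job is handed in; nothing more can be done
None
```

The job is handed in: the larger panel leans on the steel bar with its foot at the front lip, and the marker is pressed home in the clip. Marker height came from image measurement (about 57 mm against 55 mm nominal) plus a firm stop at 21 N; the jaw closing was inferred, not seen. The small panel was still in its slot when last seen, and I felt no contact with the bell, bottle or mug.

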